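# Stroke the organiser's lids shut

### The arm

A 6-joint arm with a two-finger parallel gripper is mounted at the origin on a cart in front of the work surface, level with it; the furniture and walls round the work are solid. World frame = base frame: x ahead of the robot, y to its left, z up, the work surface at z = 0. Lengths are in m, angles in degrees, forces in N, time in s.
With the tool pointing down it reaches from about 0.35 to 0.875 m from the base axis. Payload 4.2 kg.
Tool frame: the origin (TCP) lies midway between the tips of the shut fingers; the grasp point (between the pads) lies 19 mm behind it; z points along the fingers, y is the line along which they close (so a half turn about z gives the same grasp; the last joint's range is limited). The gripper opens to 87 mm and grips with 3 to 60 N. Pads are 19 mm wide; open, the fingers measure 117 mm over their backs; the gripper's body (75 mm by 190 mm) begins 51 mm behind the grasp point.
Start: joints at [-60.069, 22.042, 0.453, 0, -68.411, -14.817], TCP at [0.163, -0.603, 0.223] pointing down, gripper open.
Joint ranges: [-179.83, 179.83], [-69.29, 118.12], [-61.27, 80.66], [-181.25, 117.63], [-171.15, -9.14], [-177.46, 177.46]. Speed limits (degrees/s): [159.86, 159.86, 180, 180, 180, 180].

### API

Orientations are given as a 3x3 rotation matrix whose columns are the frame's x, y, z axes.
In Python, from station import sense, capture, camera_params, finish_job gives the robot as it stands.
- The arm moves only by the tool drive_tool, never from a script. Its argument "rows" is a list of rows, each an object of numbers: "tx", "ty", "tz": the shift along the tool's x, y, z in cm; "ax", "ay", "az": the turn, a rotation vector about the tool's x, y, z in rad; "claw": the finger opening in cm, from 0 to 8.7. In form: [{"tx": .., "ty": .., "tz": .., "ax": .., "ay": .., "az": .., "claw": ..}, ...]. A call has 1 to 10 rows; each row shifts and turns the commanded pose from where the row before left it, along the tool's axes as they then stand; what a row does not reach is not made up. A row lasts 1/12 s, in which the tool goes at most 41.7 mm and 7.16 degrees, less where a joint would pass 70% of its speed; a pose out of reach is approached as far as the arm can. A call with a gripper value outside its range is refused whole. The fingers move at their own pace and stop on an object; the grip force is fixed at half the most. Time passes only in rows, so rows that do not move let the fingers close. It gives the time, the measured TCP pose, the force, the opening and the grip force at its end, in the units of the state.
- sense(): the state, without advancing time (a new reading comes with each control period).
- capture(name): name is "scene" or "top"; returns (picture, depth): 384x512x3 uint8, red, green, blue; 384x512 float32, m along the optical axis (not along the pixel's ray), 0 where there is no reading.
- camera_params(name): a dict with "intrinsics" (3x3 intrinsics, pixels), "R" (3x3) and "t" (3): a world point X has camera coordinates R X + t. Camera axes: x right, y down, z forward; pixel columns grow to the right and rows downward; lengths in m; the calibration is good to about 2 mm. A picture is of the moment at which its call begins. camera_params takes no time and is no camera call.
- finish_job(): hands the job in; it is judged then, once.
The state is a dict: "time_s": time; "joints": joint angles; "joint_velocities": joint speeds; "effort": joint torques, N m; "tcp_pos": TCP position; "ee_rot": TCP orientation; "wrist_force": force on the tool from outside, world axes, zero at the start; "moment": the same for the moment, N m; "gripper_width": opening from 0.0 (shut) to 1.0 (fully open); "gripper_force": force on a finger pad.
Only numpy, scipy, OpenCV 4.12 (cv2) and the standard library are available. Lean on these libraries where they do the work, as an engineer would, in place of code of your own. Each camera call takes 0.05 s, during which the arm holds its last target. There are 200 camera calls.

### The job

The four flip lids of the small-parts organiser stand ajar. With the fingertips only, shut them all in one light stroke along the top of the row, starting at the end where the outermost lid has its hinge (lid 1), so that each lid folds flat in turn, 1 to 4, and keeping the fingertips down close to the lids (within 5 cm) until the last is flat. Do not pinch, lift or shove the organiser, do not bend any lid farther open, and leave everything else where it stands; finish with the hand clear.

Things in the scene. Friction and masses are not known exactly. Their poses are not given: they have to be found in the camera images.
- organiser: Loose grey plastic small-parts organiser on rubber feet, 186 x 58 mm and 38.5 mm high with its lids shut, about 0.9 kg, a row of four bays along its own x axis under four white lids. Origin: centre of its underside; z up; it may lie at any yaw. Its +x axis is the direction of the stroke (from lid 1 to lid 4): every lid is hinged at its -x edge and its free edge points to +x.
- row_start (a point): Point on the organiser at the middle of lid 1's hinge line, level with the top face of the shut lids, 88 mm from the organiser's centre along its -x: where the stroke begins.
- row_end (a point): Point on the organiser at the middle of where lid 4's free edge lies when shut, level with the top face of the shut lids, 86 mm from the centre along +x: where the stroke ends.
- lid1_edge (a point): Middle of the free edge, top face, of lid 1; moves with the lid.
- lid4_edge (a point): Middle of the free edge, top face, of lid 4; moves with the lid.
- lid1 (a joint): Opening angle of lid 1 (rad): 0 flat shut, starts ajar at 0.35 to 0.6, grows as the free edge rises, stops at 1.9. White plate 41 mm along the row, 54 mm across, 3 mm thick; hinge line at x = -88 mm in the organiser's frame. A light friction hinge (about 0.01 N m): it stays where it is left, and a push of about 1 N folds it down.
- lid2 (a joint): Opening angle of lid 2 (rad): 0 flat shut, starts ajar at 0.35 to 0.6, grows as the free edge rises, stops at 1.9. White plate 41 mm along the row, 54 mm across, 3 mm thick; hinge line at x = -44 mm in the organiser's frame. A light friction hinge (about 0.01 N m): it stays where it is left, and a push of about 1 N folds it down.
- lid3 (a joint): Opening angle of lid 3 (rad): 0 flat shut, starts ajar at 0.35 to 0.6, grows as the free edge rises, stops at 1.9. White plate 41 mm along the row, 54 mm across, 3 mm thick; hinge line at x = 0 mm in the organiser's frame. A light friction hinge (about 0.01 N m): it stays where it is left, and a push of about 1 N folds it down.
- lid4 (a joint): Opening angle of lid 4 (rad): 0 flat shut, starts ajar at 0.35 to 0.6, grows as the free edge rises, stops at 1.9. White plate 41 mm along the row, 54 mm across, 3 mm thick; hinge line at x = 44 mm in the organiser's frame. A light friction hinge (about 0.01 N m): it stays where it is left, and a push of about 1 N folds it down.
- eraser: Small block eraser, 48 x 23 x 13 mm, lying beside the organiser. Bystander, loose; origin: centre of its underside.
- binder_clip: Black binder clip, 36 x 32 x 27 mm, beside the organiser. Bystander, loose; origin: centre of its underside.
- highlighter: Highlighter pen, 118 x 16 x 18 mm, lying beside the organiser. Bystander, loose; origin: centre of its underside.
- stapler: Stapler, 148 x 37 x 40 mm, on the right. Bystander, loose; origin: centre of its underside.
- mug: Mug, 92 x 127 x 95 mm, at the back right. Bystander, loose; origin: centre of its underside.
- calculator: Pocket calculator, 125 x 76 x 14 mm, on the left. Bystander, loose; origin: centre of its underside.

How it is judged (in metres and radians):
On the way, in this order (a step that is already met when the one before it is completed fails the run):
1. lid 1 is flat (value of joint lid1 below 0.1 rad), for 0.05 s.
2. lids 1 to 2 are flat (value of joint each of lid1, lid2 below 0.1 rad), for 0.05 s.
3. lids 1 to 3 are flat (all of step 2 and value of joint lid3 below 0.1 rad), for 0.05 s.
4. lids 1 to 4 are flat (all of step 3 and value of joint lid4 below 0.1 rad), for 0.05 s.
At the end, for the whole second after the job is handed in: All four lids shut within 0.1 rad (4 mm at the free edge); the organiser at rest, standing flat, within 30 mm of where it was; every bystander within 30 mm of where it was (all of step 4 and distance of each of organiser, eraser, binder_clip, highlighter, stapler, mug, calculator from where it was at the start of the episode below 0.03 m and linear speed of organiser below 0.01 m/s and angle between organiser's own z axis and vertical below 0.05 rad); the robot touches nothing.
It fails at once if the fingertips left the row (more than about 6 cm above the lids) in mid-stroke (value of joint lid1 below 0.1 rad and value of joint lid4 above 0.15 rad and z of the grasp point in the frame of organiser above 0.125 m).
It fails at once if a lid was bent farther open (value of joint any of lid1, lid2, lid3, lid4 above 0.85 rad).
It fails at once if the organiser was lifted, tipped or shoved (height (world z) of organiser above 0.012 m or angle between organiser's own z axis and vertical above 0.2 rad or distance of organiser from where it was at the start of the episode above 0.03 m).
It fails at once if the fingers bore down harder than 25 N (contact force between the fingers and organiser above 25 N).
It fails at once if a bystander was moved or lifted (distance of any of eraser, binder_clip, highlighter, stapler, mug, calculator from where it was at the start of the episode above 0.03 m).
It also fails if it takes over 38 s, if anything falls off the work surface, if the arm or the gripper's body presses on something with over 40 N, if the wrist force passes 120 N, or if a joint passes its speed limit or range.

## Working session

There is one attempt and no reset: what is moved stays moved. The work goes in short steps, Python scripts to look and compute and a tool call to move; the robot and the scene stay as the last step left them, time stands still between calls to the robot, and variables do not carry over. Pictures are saved under pics/ and viewed, at most 10 in all, crops included, and the job is handed in when it is done.

Besides the shell and the picture viewer there is one more tool, called as name([rows], argument=value, ...), one row to a line, values as JSON. drive_tool: Moves the arm, as the interface text tells. Its arguments: {"type":"object","properties":{"rows":{"type":"array"}},"required":["rows"]}

```bash
mkdir -p pics
cat > h.py <<'E'
import numpy as np,cv2
from station import sense,capture,camera_params,finish_job
def pts(name,d):
    c=camera_params(name);K=np.array(c["intrinsics"]);R=np.array(c["R"]);t=np.array(c["t"])
    v,u=np.mgrid[:384,:512]
    P=np.stack([(u-K[0,2])/K[0,0]*d,(v-K[1,2])/K[1,1]*d,d],-1)
    return (P-t)@R
E
python3 - <<'E'
from h import *
for n in("top","scene"):
    p,d=capture(n);cv2.imwrite(f"pics/{n}0.png",cv2.resize(p[:,:,::-1],(800,600)));np.savez(f"{n}0.npz",p=p,d=d,P=pts(n,d))
s=sense();print(s["time_s"],s["tcp_pos"],s["ee_rot"],s["gripper_width"],s["wrist_force"])
E
```

```text
0.1 [ 0.16287838 -0.60284244  0.22157283] [[-9.65443888e-01 -2.60610381e-01 -5.73459398e-04]
 [-2.60611003e-01  9.65442091e-01  1.86416550e-03]
 [ 6.78209594e-05  1.94919702e-03 -9.99998098e-01]] 1.0051058896043628 [-0.0110023  -0.03530261  0.04902643]
```

View pics/top0.png

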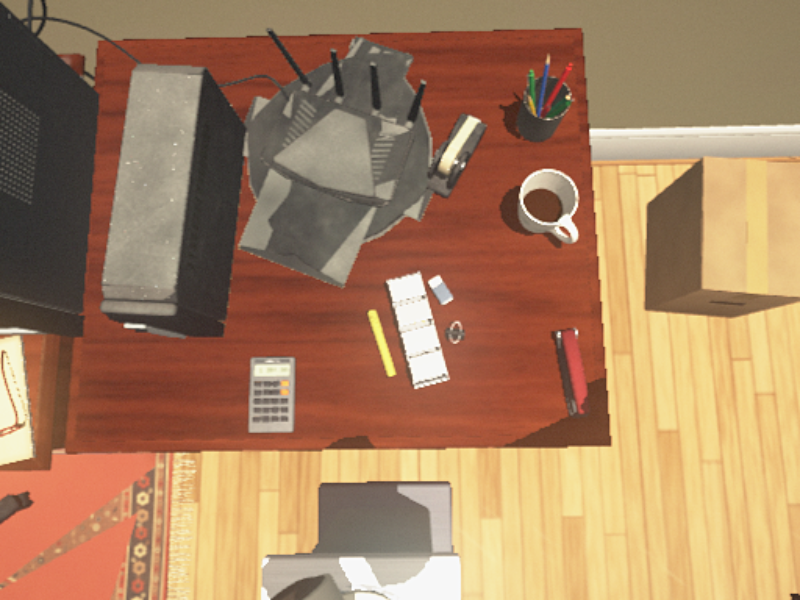

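View pics/scene0.png

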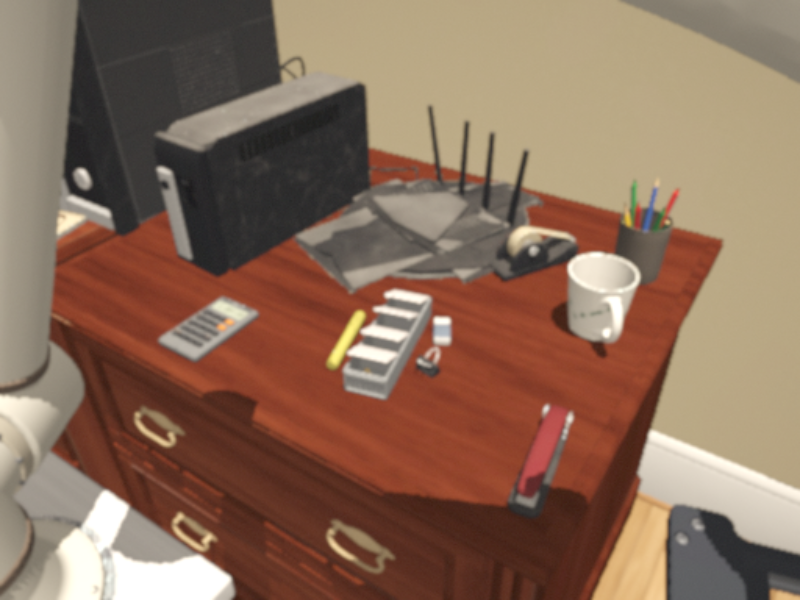

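The organiser lies around (418,330) in the top picture (800x600), with its long axis from (405,278) to (432,380). The highlighter is on its left, the eraser and clip on its right. In the scene view the openings face the robot, so the free edges seem to point that way. I'll check this with the depth data.

Run:
```python
from h import *
z=np.load("top0.npz");P=z["P"];p=z["p"].astype(int)
c=P[int(330*.48*4/3*1),int(418*.64)] if 0 else P[int(330*.64),int(418*.64)]
print("c",c)
roi=np.zeros((384,512),bool);roi[165:255,232:300]=1
m=roi&(P[...,2]>.03)&(P[...,2]<.075)
n,l,st,ce=cv2.connectedComponentsWithStats(m.astype(np.uint8));k=1+np.argmax(st[1:,4]);m=l==k
Q=P[m];(cx,cy),wh,a=cv2.minAreaRect(Q[:,:2].astype(np.float32));print(len(Q),cx,cy,wh,a)
print(cv2.boxPoints(((cx,cy),wh,a)))
C=np.array([cx,cy]);w,V=np.linalg.eigh(np.cov(Q[:,:2].T));e=V[:,1]; e=e if e[0]<0 else -e
print("toward robot axis",e,np.degrees(np.arctan2(e[1],e[0])))
s=(Q[:,:2]-C)@e; q=(Q[:,:2]-C)@np.array([-e[1],e[0]])
for b in np.arange(-.1,.1,.004):
    k=(s>=b)&(s<b+.004)
    if k.any(): print(round(b*1000+2),k.sum(),np.round(1000*np.median(Q[k,2]),1),np.round(1000*q[k].min()),np.round(1000*q[k].max()))
low=roi&(P[...,2]>.006)&~cv2.dilate(m.astype(np.uint8),np.ones((3,3))).astype(bool)
n,l,st,ce=cv2.connectedComponentsWithStats(low.astype(np.uint8))
for i in range(1,n):
    if st[i,4]>10: 
        B=P[l==i]; print(st[i],B.min(0),B.max(0))
```

```text
c [ 0.50879014 -0.09767263  0.03960925]
1355 0.5108587741851807 -0.09812973439693451 (0.18589553236961365, 0.05792616307735443) 14.027322769165039
[[ 0.4136625  -0.09255943]
 [ 0.42770284 -0.14875825]
 [ 0.60805506 -0.10370004]
 [ 0.5940147  -0.04750122]]
toward robot axis [-0.97003266 -0.24297458] -165.93783093514108
-94 7 31.0 -27.0 27.0
-90 23 34.0 -28.0 29.0
-86 30 39.9 -28.0 28.0
-82 31 41.1 -27.0 27.0
-78 31 43.2 -29.0 28.0
-74 28 45.4 -26.0 28.0
-70 33 47.1 -28.0 29.0
-66 33 49.3 -29.0 28.0
-62 31 50.6 -26.0 27.0
-58 32 52.5 -28.0 29.0
-54 31 54.4 -29.0 27.0
-50 18 54.7 -28.0 26.0
-46 13 35.0 -28.0 28.0
-42 31 39.4 -27.0 27.0
-38 29 42.2 -28.0 29.0
-34 33 45.8 -29.0 27.0
-30 32 47.9 -27.0 29.0
-26 33 49.7 -29.0 28.0
-22 30 52.6 -26.0 26.0
-18 33 55.5 -28.0 28.0
-14 33 58.0 -29.0 27.0
-10 28 59.1 -28.0 29.0
-6 3 33.8 -28.0 28.0
-2 10 38.3 -29.0 27.0
2 35 39.3 -28.0 29.0
6 32 41.9 -28.0 27.0
10 33 42.7 -27.0 28.0
14 34 45.6 -29.0 28.0
18 33 47.2 -27.0 26.0
22 36 49.3 -28.0 29.0
26 33 51.5 -29.0 27.0
30 37 52.9 -27.0 28.0
34 32 55.8 -28.0 27.0
38 16 55.8 -29.0 27.0
42 11 37.5 -28.0 28.0
46 35 39.6 -29.0 27.0
50 34 41.0 -27.0 29.0
54 36 43.0 -28.0 27.0
58 36 45.3 -27.0 29.0
62 34 47.3 -28.0 28.0
66 37 48.8 -29.0 26.0
70 34 51.6 -27.0 28.0
74 37 52.8 -29.0 27.0
78 36 55.2 -27.0 29.0
82 15 55.3 -28.0 28.0
86 8 35.8 -29.0 27.0
90 36 33.2 -28.0 28.0
94 9 32.0 -25.0 25.0
[275 177  15  18 148] [ 0.55591158 -0.15704348  0.00766446] [ 0.60308696 -0.12026843  0.01675581]
[236 198  18  43 251] [ 0.43632534 -0.05984223  0.00610999] [ 0.5477717  -0.01543097  0.02042485]
[286 206  12  11  70] [ 0.40794342 -0.17670134  0.00653828] [ 0.52249414 -0.10110602  1.0120087 ]
```

Run:
```python
from h import *
C=np.array([.511,-.098]);e=np.array([-.9702,-.2424]);n=np.array([.2424,-.9702])
for f in("top0.npz","scene0.npz"):
    P=np.load(f)["P"].reshape(-1,3);s=(P[:,:2]-C)@e;q=(P[:,:2]-C)@n
    for z0 in(.03,.07,.1,.2):
        k=(s>-.19)&(s<.2)&(abs(q)<.14)&(P[:,2]>z0)&(P[:,2]<.6);print(f,z0,k.sum(),P[k].max(0) if k.any() else "", s[k].min() if k.any() else "")
```

```text
top0.npz 0.03 1355 [ 0.60699223 -0.04932366  0.06349646] -0.09278127473471286
top0.npz 0.07 0  
top0.npz 0.1 0  
top0.npz 0.2 0  
scene0.npz 0.03 883 [ 0.606644   -0.04968771  0.0614803 ] -0.0920989585712239
scene0.npz 0.07 0  
scene0.npz 0.1 0  
scene0.npz 0.2 0
```

drive_tool([
  {"tx": -3.1, "ty": 2.25, "az": 0.019, "claw": 0},
  {"tx": -3.1, "ty": 2.25, "claw": 0},
  {"tx": -3.1, "ty": 2.25, "claw": 0},
  {"tx": -3.1, "ty": 2.25, "claw": 0},
  {"tx": -3.1, "ty": 2.25, "claw": 0},
  {"tx": -3.1, "ty": 2.25, "claw": 0},
  {"tx": -3.1, "ty": 2.25, "claw": 0},
  {"tx": -3.1, "ty": 2.25, "claw": 0},
  {"tx": -3.1, "ty": 2.25, "claw": 0},
  {"tx": -3.1, "ty": 2.25, "claw": 0},
])

```text
invalid input at $.rows[0]: expected keys tx, ty, tz, ax, ay, az, claw
```

All keys are needed in every row. Nothing stands tall near the row, so the path is clear.

drive_tool([
  {"tx": -3.1, "ty": 2.25, "tz": 0, "ax": 0, "ay": 0, "az": 0.019, "claw": 0},
  {"tx": -3.1, "ty": 2.25, "tz": 0, "ax": 0, "ay": 0, "az": 0, "claw": 0},
  {"tx": -3.1, "ty": 2.25, "tz": 0, "ax": 0, "ay": 0, "az": 0, "claw": 0},
  {"tx": -3.1, "ty": 2.25, "tz": 0, "ax": 0, "ay": 0, "az": 0, "claw": 0},
  {"tx": -3.1, "ty": 2.25, "tz": 0, "ax": 0, "ay": 0, "az": 0, "claw": 0},
  {"tx": -3.1, "ty": 2.25, "tz": 0, "ax": 0, "ay": 0, "az": 0, "claw": 0},
  {"tx": -3.1, "ty": 2.25, "tz": 0, "ax": 0, "ay": 0, "az": 0, "claw": 0},
  {"tx": -3.1, "ty": 2.25, "tz": 0, "ax": 0, "ay": 0, "az": 0, "claw": 0},
  {"tx": -3.1, "ty": 2.25, "tz": 0, "ax": 0, "ay": 0, "az": 0, "claw": 0},
  {"tx": -3.1, "ty": 2.25, "tz": 0, "ax": 0, "ay": 0, "az": 0, "claw": 0},
])

```text
time_s: 0.93
tcp_pos: [0.4093, -0.3077, 0.2224]
ee_rot: [[-0.97, -0.242, -0.0], [-0.242, 0.97, 0.0], [0.0, 0.0, -1.0]]
wrist_force: [1.7, -0.4, 0.2]
gripper_width: 0.32
gripper_force: 0.0
```

drive_tool([
  {"tx": -3.1, "ty": 2.25, "tz": 0, "ax": 0, "ay": 0, "az": 0, "claw": 0},
  {"tx": -3.1, "ty": 2.25, "tz": 0, "ax": 0, "ay": 0, "az": 0, "claw": 0},
  {"tx": -3.1, "ty": 2.25, "tz": 0, "ax": 0, "ay": 0, "az": 0, "claw": 0},
  {"tx": -3.1, "ty": 2.25, "tz": 0, "ax": 0, "ay": 0, "az": 0, "claw": 0},
  {"tx": -3.1, "ty": 2.25, "tz": 0, "ax": 0, "ay": 0, "az": 0, "claw": 0},
  {"tx": -3.1, "ty": 2.25, "tz": 0, "ax": 0, "ay": 0, "az": 0, "claw": 0},
  {"tx": -3.1, "ty": 2.25, "tz": 0, "ax": 0, "ay": 0, "az": 0, "claw": 0},
  {"tx": -3.1, "ty": 2.25, "tz": 0, "ax": 0, "ay": 0, "az": 0, "claw": 0},
  {"tx": 0, "ty": 0, "tz": 0, "ax": 0, "ay": 0, "az": 0, "claw": 0},
  {"tx": 0, "ty": 0, "tz": 0, "ax": 0, "ay": 0, "az": 0, "claw": 0},
])

```text
time_s: 1.77
tcp_pos: [0.6062, -0.073, 0.2212]
ee_rot: [[-0.97, -0.245, -0.002], [-0.245, 0.97, -0.0], [0.002, 0.001, -1.0]]
wrist_force: [0.4, 0.1, 0.3]
gripper_width: -0.001
gripper_force: 0.0
```

drive_tool([
  {"tx": -0.4, "ty": 0, "tz": 4, "ax": 0, "ay": 0, "az": 0, "claw": 0},
  {"tx": 0, "ty": 0, "tz": 4, "ax": 0, "ay": 0, "az": 0, "claw": 0},
  {"tx": 0, "ty": 0, "tz": 4, "ax": 0, "ay": 0, "az": 0, "claw": 0},
  {"tx": 0, "ty": 0, "tz": 3, "ax": 0, "ay": 0, "az": 0, "claw": 0},
  {"tx": 0, "ty": 0, "tz": 1.5, "ax": 0, "ay": 0, "az": 0, "claw": 0},
  {"tx": 0, "ty": 0, "tz": 0.9, "ax": 0, "ay": 0, "az": 0, "claw": 0},
  {"tx": 0, "ty": 0, "tz": 0, "ax": 0, "ay": 0, "az": 0, "claw": 0},
  {"tx": 0, "ty": 0, "tz": 0, "ax": 0, "ay": 0, "az": 0, "claw": 0},
  {"tx": 0, "ty": 0, "tz": 0, "ax": 0, "ay": 0, "az": 0, "claw": 0},
])

```text
time_s: 2.52
tcp_pos: [0.6106, -0.0741, 0.0504]
ee_rot: [[-0.97, -0.242, 0.003], [-0.242, 0.97, 0.0], [-0.003, -0.001, -1.0]]
wrist_force: [1.1, 0.2, 0.6]
gripper_width: 0.003
gripper_force: 0.0
```

Run:
```python
from h import *
p,d=capture("scene");cv2.imwrite("pics/s1.png",cv2.resize(p[130:290,180:340,::-1],(600,600),interpolation=2))
s=sense();print(s["tcp_pos"],s["wrist_force"])
```

```text
[ 0.61070783 -0.07394728  0.05051271] [ 0.14171527  0.15837641 -0.44404015]
```

View pics/s1.png

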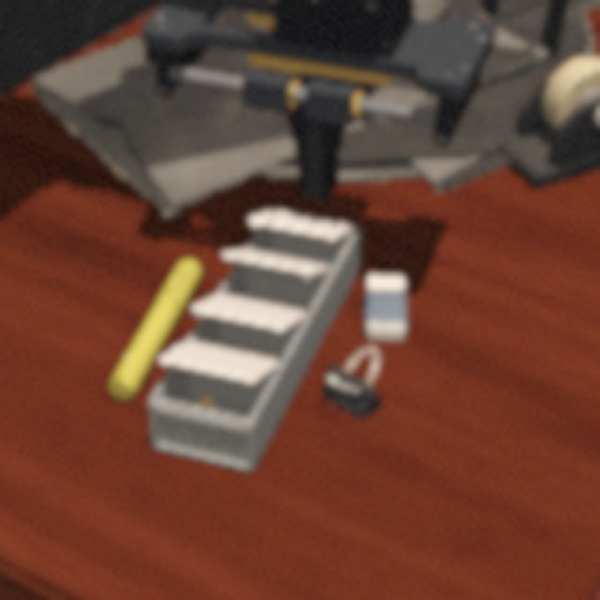

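The shut fingers, tips near (317,190), stand centred behind lid 1's hinge at (300,215). All four lids are ajar, with their free edges toward the robot. Next I lower the tips and start the stroke.

drive_tool([
  {"tx": 0, "ty": 0, "tz": 0.6, "ax": 0, "ay": 0, "az": 0, "claw": 0},
  {"tx": 0, "ty": 0, "tz": 0.35, "ax": 0, "ay": 0, "az": 0, "claw": 0},
  {"tx": 0, "ty": 0, "tz": 0, "ax": 0, "ay": 0, "az": 0, "claw": 0},
  {"tx": 0.4, "ty": 0, "tz": 0, "ax": 0, "ay": 0, "az": 0, "claw": 0},
  {"tx": 0.4, "ty": 0, "tz": 0, "ax": 0, "ay": 0, "az": 0, "claw": 0},
  {"tx": 0.3, "ty": 0, "tz": 0, "ax": 0, "ay": 0, "az": 0, "claw": 0},
  {"tx": 0.3, "ty": 0, "tz": 0, "ax": 0, "ay": 0, "az": 0, "claw": 0},
  {"tx": 0.3, "ty": 0, "tz": 0, "ax": 0, "ay": 0, "az": 0, "claw": 0},
])

```text
time_s: 3.23
tcp_pos: [0.5922, -0.078, 0.039]
ee_rot: [[-0.97, -0.242, -0.001], [-0.242, 0.97, -0.0], [0.001, 0.0, -1.0]]
wrist_force: [0.5, -0.6, -0.1]
gripper_width: 0.004
gripper_force: 0.2
```

drive_tool([
  {"tx": 0.3, "ty": 0, "tz": -0.1, "ax": 0, "ay": 0, "az": 0, "claw": 0},
  {"tx": 0.3, "ty": 0, "tz": 0, "ax": 0, "ay": 0, "az": 0, "claw": 0},
  {"tx": 0.4, "ty": 0, "tz": 0, "ax": 0, "ay": 0, "az": 0, "claw": 0},
  {"tx": 0.4, "ty": 0, "tz": 0, "ax": 0, "ay": 0, "az": 0, "claw": 0},
  {"tx": 0.4, "ty": 0, "tz": 0, "ax": 0, "ay": 0, "az": 0, "claw": 0},
  {"tx": 0.4, "ty": 0, "tz": 0, "ax": 0, "ay": 0, "az": 0, "claw": 0},
])

```text
time_s: 3.73
tcp_pos: [0.5711, -0.0833, 0.04]
ee_rot: [[-0.97, -0.242, -0.0], [-0.242, 0.97, 0.0], [0.0, 0.0, -1.0]]
wrist_force: [0.1, -0.2, 0.8]
gripper_width: 0.006
gripper_force: 0.0
```

```bash
cat > prof.py <<'E'
from h import *
import sys
p,d=capture("scene");P=pts("scene",d).reshape(-1,3)
C=np.array([.511,-.098]);e=np.array([-.9702,-.2424]);n=np.array([.2424,-.9702])
s=(P[:,:2]-C)@e;q=(P[:,:2]-C)@n
k=(abs(q)<.028)&(P[:,2]>.03)&(P[:,2]<.07)&((abs(q)>.018)|(s>.0))
print([(b,round(1000*P[j,2].max(),1)) for b in range(-90,94,6) if (j:=k&(s*1000>=b)&(s*1000<b+6)).any()])
st=sense();t=np.array(st["tcp_pos"]);print("s",(t[:2]-C)@e,"q",(t[:2]-C)@n,"z",t[2],st["wrist_force"],st["time_s"])
cv2.imwrite(f"pics/{sys.argv[1]}.png",cv2.resize(p[130:290,180:340,::-1],(600,600),interpolation=2))
E
python3 prof.py s2
```

```text
[(-90, np.float64(38.0)), (-84, np.float64(40.2)), (-78, np.float64(39.5)), (-72, np.float64(39.1)), (-66, np.float64(39.3)), (-60, np.float64(40.3)), (-54, np.float64(40.1)), (-48, np.float64(39.2)), (-42, np.float64(43.4)), (-36, np.float64(46.8)), (-30, np.float64(51.8)), (-24, np.float64(54.6)), (-18, np.float64(57.6)), (-12, np.float64(61.0)), (-6, np.float64(36.1)), (0, np.float64(42.2)), (6, np.float64(44.3)), (12, np.float64(47.9)), (18, np.float64(50.8)), (24, np.float64(53.5)), (30, np.float64(57.5)), (36, np.float64(56.3)), (42, np.float64(40.3)), (48, np.float64(43.7)), (54, np.float64(47.2)), (60, np.float64(49.5)), (66, np.float64(52.5)), (72, np.float64(55.6)), (78, np.float64(57.1)), (84, np.float64(35.9)), (90, np.float64(35.7))]
s -0.060963692963854635 q 0.00026819053215955516 z 0.03990067955304178 [-0.54921629  0.15913932 -0.16199067] 3.7833
```

View pics/s2.png

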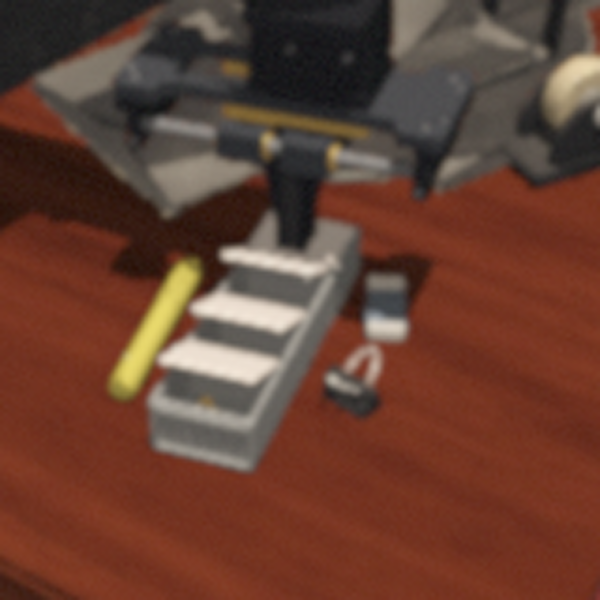

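Lid 1 now lies flat (about 39–40 mm along its length) with the fingers on it at (293,240). Lids 2 to 4 are still ajar, and the force is near zero. I carry on at the same height.

drive_tool([
  {"tx": 0.4, "ty": 0, "tz": 0, "ax": 0, "ay": 0, "az": 0, "claw": 0},
  {"tx": 0.4, "ty": 0, "tz": 0, "ax": 0, "ay": 0, "az": 0, "claw": 0},
  {"tx": 0.4, "ty": 0, "tz": 0, "ax": 0, "ay": 0, "az": 0, "claw": 0},
  {"tx": 0.4, "ty": 0, "tz": 0, "ax": 0, "ay": 0, "az": 0, "claw": 0},
  {"tx": 0.4, "ty": 0, "tz": 0, "ax": 0, "ay": 0, "az": 0, "claw": 0},
  {"tx": 0.4, "ty": 0, "tz": 0, "ax": 0, "ay": 0, "az": 0, "claw": 0},
  {"tx": 0.4, "ty": 0, "tz": 0, "ax": 0, "ay": 0, "az": 0, "claw": 0},
  {"tx": 0.4, "ty": 0, "tz": 0, "ax": 0, "ay": 0, "az": 0, "claw": 0},
  {"tx": 0.4, "ty": 0, "tz": 0, "ax": 0, "ay": 0, "az": 0, "claw": 0},
  {"tx": 0.4, "ty": 0, "tz": 0, "ax": 0, "ay": 0, "az": 0, "claw": 0},
])

```text
time_s: 4.62
tcp_pos: [0.5322, -0.093, 0.04]
ee_rot: [[-0.97, -0.242, -0.0], [-0.242, 0.97, -0.0], [0.0, 0.0, -1.0]]
wrist_force: [0.3, -0.5, -0.5]
gripper_width: 0.002
gripper_force: 0.1
```

drive_tool([
  {"tx": 0.4, "ty": 0, "tz": 0, "ax": 0, "ay": 0, "az": 0, "claw": 0},
  {"tx": 0.4, "ty": 0, "tz": 0, "ax": 0, "ay": 0, "az": 0, "claw": 0},
  {"tx": 0.4, "ty": 0, "tz": 0, "ax": 0, "ay": 0, "az": 0, "claw": 0},
  {"tx": 0.4, "ty": 0, "tz": 0, "ax": 0, "ay": 0, "az": 0, "claw": 0},
  {"tx": 0.4, "ty": 0, "tz": 0, "ax": 0, "ay": 0, "az": 0, "claw": 0},
  {"tx": 0.4, "ty": 0, "tz": 0, "ax": 0, "ay": 0, "az": 0, "claw": 0},
  {"tx": 0.4, "ty": 0, "tz": 0, "ax": 0, "ay": 0, "az": 0, "claw": 0},
  {"tx": 0.4, "ty": 0, "tz": 0, "ax": 0, "ay": 0, "az": 0, "claw": 0},
  {"tx": 0.4, "ty": 0, "tz": 0, "ax": 0, "ay": 0, "az": 0, "claw": 0},
  {"tx": 0.4, "ty": 0, "tz": 0, "ax": 0, "ay": 0, "az": 0, "claw": 0},
])

```text
time_s: 5.45
tcp_pos: [0.4934, -0.1027, 0.0399]
ee_rot: [[-0.97, -0.242, -0.001], [-0.242, 0.97, 0.0], [0.001, 0.0, -1.0]]
wrist_force: [0.4, 0.6, 0.3]
gripper_width: 0.007
gripper_force: 0.1
```

```bash
python3 prof.py s3
```

```text
[(-84, np.float64(38.8)), (-78, np.float64(39.8)), (-72, np.float64(39.6)), (-60, np.float64(34.4)), (-54, np.float64(38.3)), (-48, np.float64(38.6)), (-42, np.float64(38.7)), (-36, np.float64(39.3)), (-30, np.float64(39.8)), (-24, np.float64(39.6)), (-18, np.float64(40.3)), (-12, np.float64(39.9)), (-6, np.float64(40.4)), (0, np.float64(40.0)), (6, np.float64(59.1)), (12, np.float64(68.4)), (18, np.float64(67.8)), (24, np.float64(69.6)), (30, np.float64(69.6)), (36, np.float64(40.4)), (42, np.float64(40.8)), (48, np.float64(43.7)), (54, np.float64(46.7)), (60, np.float64(49.4)), (66, np.float64(52.7)), (72, np.float64(55.7)), (78, np.float64(57.0)), (84, np.float64(36.2)), (90, np.float64(35.8))]
s 0.01919698999701885 q 0.00021161532228604972 z 0.039815275982674314 [-0.50328136 -0.26392521 -0.01907717] 5.5
```

drive_tool([
  {"tx": 0.4, "ty": 0, "tz": 0, "ax": 0, "ay": 0, "az": 0, "claw": 0},
  {"tx": 0.4, "ty": 0, "tz": 0, "ax": 0, "ay": 0, "az": 0, "claw": 0},
  {"tx": 0.4, "ty": 0, "tz": 0, "ax": 0, "ay": 0, "az": 0, "claw": 0},
  {"tx": 0.4, "ty": 0, "tz": 0, "ax": 0, "ay": 0, "az": 0, "claw": 0},
  {"tx": 0.4, "ty": 0, "tz": 0, "ax": 0, "ay": 0, "az": 0, "claw": 0},
  {"tx": 0.4, "ty": 0, "tz": 0, "ax": 0, "ay": 0, "az": 0, "claw": 0},
  {"tx": 0.4, "ty": 0, "tz": 0, "ax": 0, "ay": 0, "az": 0, "claw": 0},
  {"tx": 0.4, "ty": 0, "tz": 0, "ax": 0, "ay": 0, "az": 0, "claw": 0},
  {"tx": 0.4, "ty": 0, "tz": 0, "ax": 0, "ay": 0, "az": 0, "claw": 0},
  {"tx": 0.4, "ty": 0, "tz": 0, "ax": 0, "ay": 0, "az": 0, "claw": 0},
])

```text
time_s: 6.33
tcp_pos: [0.4545, -0.1124, 0.04]
ee_rot: [[-0.97, -0.242, -0.001], [-0.242, 0.97, -0.0], [0.001, 0.0, -1.0]]
wrist_force: [-1.2, -0.5, 0.5]
gripper_width: 0.004
gripper_force: 0.1
```

drive_tool([
  {"tx": 0.4, "ty": 0, "tz": 0, "ax": 0, "ay": 0, "az": 0, "claw": 0},
  {"tx": 0.4, "ty": 0, "tz": 0, "ax": 0, "ay": 0, "az": 0, "claw": 0},
  {"tx": 0.4, "ty": 0, "tz": 0, "ax": 0, "ay": 0, "az": 0, "claw": 0},
  {"tx": 0.4, "ty": 0, "tz": 0, "ax": 0, "ay": 0, "az": 0, "claw": 0},
  {"tx": 0.4, "ty": 0, "tz": 0, "ax": 0, "ay": 0, "az": 0, "claw": 0},
  {"tx": 0.4, "ty": 0, "tz": 0, "ax": 0, "ay": 0, "az": 0, "claw": 0},
  {"tx": 0.4, "ty": 0, "tz": 0, "ax": 0, "ay": 0, "az": 0, "claw": 0},
  {"tx": 0.3, "ty": 0, "tz": 0, "ax": 0, "ay": 0, "az": 0, "claw": 0},
  {"tx": 0, "ty": 0, "tz": 0, "ax": 0, "ay": 0, "az": 0, "claw": 0},
])

```text
time_s: 7.08
tcp_pos: [0.4243, -0.1199, 0.04]
ee_rot: [[-0.97, -0.242, -0.001], [-0.242, 0.97, 0.0], [0.001, 0.0, -1.0]]
wrist_force: [-0.5, -0.1, -1.3]
gripper_width: 0.008
gripper_force: 0.0
```

```bash
python3 prof.py s4
```

```text
[(0, np.float64(39.8)), (6, np.float64(40.2)), (12, np.float64(41.6)), (18, np.float64(40.4)), (24, np.float64(35.0)), (30, np.float64(40.0)), (36, np.float64(41.4)), (42, np.float64(40.0)), (48, np.float64(41.3)), (54, np.float64(39.7)), (60, np.float64(41.5)), (66, np.float64(40.1)), (72, np.float64(41.0)), (78, np.float64(62.7)), (84, np.float64(67.8)), (90, np.float64(68.9))]
s 0.08891423032026173 q 0.00035726741204493927 z 0.040067192692287174 [ 0.09531759 -0.14288476 -0.48469032] 7.1333
```

View pics/s4.png

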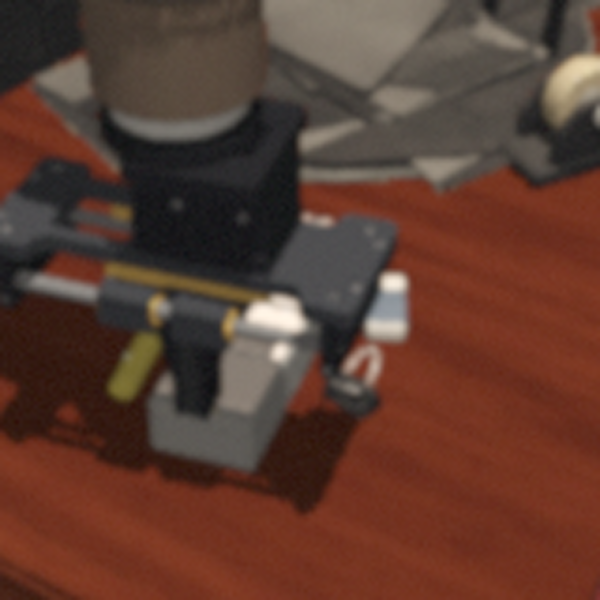

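The fingers, at (195,400), are at the end of the row, and lids 3 and 4 look flat. I raise the hand clear and check all four lids.

drive_tool([
  {"tx": 0, "ty": 0, "tz": -1, "ax": 0, "ay": 0, "az": 0, "claw": 0},
  {"tx": 0, "ty": 0, "tz": -3, "ax": 0, "ay": 0, "az": 0, "claw": 0},
  {"tx": 0, "ty": 0, "tz": -4, "ax": 0, "ay": 0, "az": 0, "claw": 0},
  {"tx": 0, "ty": 0, "tz": -4, "ax": 0, "ay": 0, "az": 0, "claw": 0},
  {"tx": 0, "ty": 0, "tz": -4, "ax": 0, "ay": 0, "az": 0, "claw": 0},
  {"tx": 0, "ty": -3.5, "tz": 0, "ax": 0, "ay": 0, "az": 0, "claw": 0},
  {"tx": 0, "ty": -3.5, "tz": 0, "ax": 0, "ay": 0, "az": 0, "claw": 0},
  {"tx": 0, "ty": -3.5, "tz": 0, "ax": 0, "ay": 0, "az": 0, "claw": 0},
  {"tx": 0, "ty": -3.5, "tz": 0, "ax": 0, "ay": 0, "az": 0, "claw": 0},
  {"tx": 0, "ty": -3.5, "tz": 0, "ax": 0, "ay": 0, "az": 0, "claw": 0},
])

```text
time_s: 7.97
tcp_pos: [0.4679, -0.2912, 0.2001]
ee_rot: [[-0.97, -0.243, 0.0], [-0.243, 0.97, -0.0], [-0.0, -0.0, -1.0]]
wrist_force: [0.2, 0.3, 0.2]
gripper_width: 0.004
gripper_force: 0.0
```

drive_tool([
  {"tx": 0, "ty": -3.5, "tz": 0, "ax": 0, "ay": 0, "az": 0, "claw": 0},
  {"tx": 0, "ty": -3.5, "tz": 0, "ax": 0, "ay": 0, "az": 0, "claw": 0},
  {"tx": 0, "ty": -3.5, "tz": 0, "ax": 0, "ay": 0, "az": 0, "claw": 0},
  {"tx": 0, "ty": 0, "tz": 0, "ax": 0, "ay": 0, "az": 0, "claw": 0},
  {"tx": 0, "ty": 0, "tz": 0, "ax": 0, "ay": 0, "az": 0, "claw": 0},
])

```text
time_s: 8.38
tcp_pos: [0.4927, -0.3928, 0.1985]
ee_rot: [[-0.971, -0.24, -0.002], [-0.24, 0.971, 0.001], [0.001, 0.001, -1.0]]
wrist_force: [-0.3, -0.5, -0.5]
gripper_width: 0.005
gripper_force: 0.0
```

```bash
python3 prof.py s5
```

```text
[(-90, np.float64(38.1)), (-84, np.float64(40.1)), (-78, np.float64(40.6)), (-72, np.float64(39.9)), (-66, np.float64(39.3)), (-60, np.float64(40.4)), (-54, np.float64(39.8)), (-48, np.float64(39.9)), (-42, np.float64(39.5)), (-36, np.float64(40.1)), (-30, np.float64(39.5)), (-24, np.float64(40.5)), (-18, np.float64(40.4)), (-12, np.float64(40.4)), (-6, np.float64(41.3)), (0, np.float64(40.2)), (6, np.float64(40.4)), (12, np.float64(41.0)), (18, np.float64(41.1)), (24, np.float64(40.9)), (30, np.float64(41.3)), (36, np.float64(40.9)), (42, np.float64(39.9)), (48, np.float64(40.2)), (54, np.float64(41.1)), (60, np.float64(40.7)), (66, np.float64(40.5)), (72, np.float64(41.5)), (78, np.float64(41.1)), (84, np.float64(41.0)), (90, np.float64(35.5))]
s 0.08902222145411945 q 0.2804232897365701 z 0.1989552305710582 [-0.57486952  0.25698794 -1.3925795 ] 8.4333
```

View pics/s5.png

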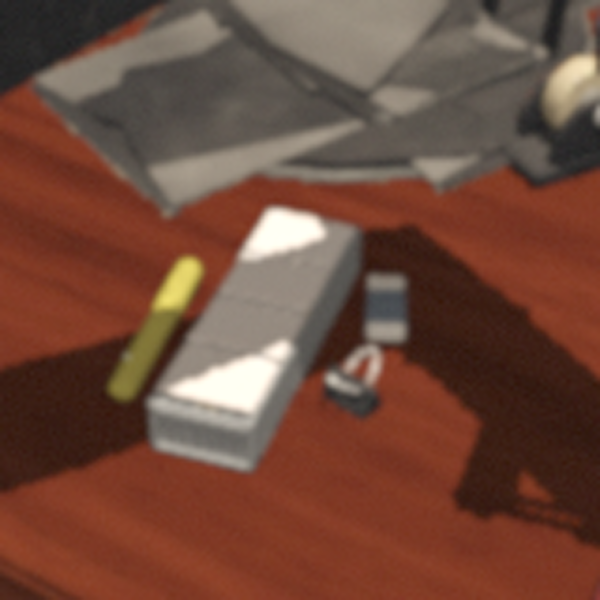

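All four lids are flat. The organiser, with its front corner still at (150,450), and the things beside it have not moved, and the hand is clear.

```bash
python3 -c "
from h import *
print(finish_job())"
```

```text
the job is handed in; nothing more can be done
None
```

I closed all four lids in order, 1 to 4, in one light stroke; the last camera check showed them flat with the organiser and the things beside it unmoved and the hand clear, and I handed the job in at about 8.4 s, but no verdict came back.

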